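# Park the socket tin heavy end on the riser

### The job

Lift the long steel tin by its handle and see which end hangs low: that is where the sockets are. Then set it down lengthwise on the timber riser, half on and half off, with the heavy half resting on the wood and the light half sticking straight out past either end of the block (the handle above the block's edge), so that a hand can get under it; leave it lying level.

Things in the scene. Friction and masses are not known exactly. Their poses are not given: they have to be found in the camera images.
- tin: closed steel tin, 220 mm long (x), 60 wide (y), 45 high, 0.6 kg, black handle mid-lid (a shorter tin without handle is a bystander). Origin: underside centre, z up. Fixed unseen contents at one end, +x or -x, varying, put its centre of mass 39-46 mm off the middle. Lifted by the handle, that end dips 14 degrees or a little more, 25-40 mm below level; lowered onto a surface, the tin levels itself.
- tin_handle (a point): centre of the handle's black grip: flat bar 14 mm thick (along the tin's x: close the fingers that way), 58 mm long (along y), 24 mm high; 88 mm above the tin's underside, 43 above its lid. The handle swings about the tin's y axis, up to 14 degrees either way with slight friction, on pivots at the tin's middle, 52 mm above its underside. Axes as the tin's when the handle is upright.
- riser: timber block fixed to the bench, 160 mm long (x), 110 wide (y), 70 high (a loose 100 x 90 x 45 mm offcut is a bystander). Origin: centre of its underside, z up. Flat top at z = 70 mm; the middles of its two end edges are at x = -80 and x = +80 mm.
There are look-alikes about, which are no part of the job. What is shaped like the tin but purple is not meant.

How it is judged:
By the outcome, as a careful person would: the job done as asked, in the order asked, and still so for the second after the job is handed in, with the robot touching nothing.
It also fails if it takes over 46 s, if anything falls off the work surface, if the arm or the gripper's body presses on something with over 40 N, if the wrist force passes 120 N, or if a joint passes its speed limit or range.

### The arm

A 6-joint arm with a two-finger parallel gripper is mounted at the origin on the work surface. World frame = base frame: x ahead of the robot, y to its left, z up, the work surface at z = 0. Lengths are in m, angles in degrees, forces in N, time in s.
With the tool pointing down it reaches from about 0.35 to 0.875 m from the base axis. Payload 4.2 kg.
Tool frame: the origin (TCP) lies at the very end of the fingers, on their centre line; the grasp point (between the pads) lies 19 mm behind it (r.grip_point_offset is the distance from the TCP to the grasp point, in m); z points along the fingers, y is the line along which they close (so a half turn about z gives the same grasp; the last joint's range is limited). The gripper opens to 87 mm and grips with 3 to 60 N. Pads are 19 mm wide; open, the fingers measure 117 mm over their backs; the gripper's body (75 mm by 190 mm) begins 51 mm behind the grasp point.
Start: joints at [-50.959, 22.042, 0.453, 0, -68.411, -14.817], TCP at [0.256, -0.57, 0.223] pointing down, gripper open.
Joint ranges: [-179.83, 179.83], [-69.29, 118.12], [-61.27, 80.66], [-181.25, 117.63], [-171.15, -9.14], [-177.46, 177.46]. Speed limits (degrees/s): [159.86, 159.86, 180, 180, 180, 180].

### API

Orientations are given as a 3x3 rotation matrix whose columns are the frame's x, y, z axes.
In Python, from station import r gives the robot as it stands.
- The arm moves only by the tool move_arm, never from a script. Its argument "series" is a list of rows, each a list of 3 entries, a list of its own where there are three numbers: the turn, a rotation vector about the tool's x, y, z as a fraction of full scale, then the shift along the tool's x, y, z as a fraction of full scale, then the opening, from 0 (shut) to 1 (fully open). A call has 1 to 12 rows; each row shifts and turns the commanded pose from where the row before left it, along the tool's axes as they then stand; what a row does not reach is not made up. Full scale, the value 1, is 0.5 m for a shift and 0.1 rad for a turn. A row lasts 1/10 s, in which the tool goes at most 50 mm and 8.59 degrees, less where a joint would pass 70% of its speed; a pose out of reach is approached as far as the arm can. A call with a number of a shift or a turn outside -1 to 1 is refused whole. A call with a gripper value outside its range is refused whole. The fingers move at their own pace and stop on an object; the grip force is fixed at half the most. Time passes only in rows, so rows that do not move let the fingers close. It gives the time, the measured TCP pose, the force, the opening and the grip force at its end, in the units of the state.
- r.sense(): the state, without advancing time (a new reading comes with each control period).
- r.capture(name): name is "scene" or "top"; returns a dict with "img" (400x640x3 uint8, red, green, blue), "fx", "fy", "cx", "cy" (pixels), "k1" (the pictures are not rectified: a ray, as slopes to the right and down, at radius r is drawn at 1 + k1 r^2 times it, then the intrinsics apply), "origin" and "orientation" of the camera in the world. Camera axes: x right, y up, looking along -z (the intrinsics and any distortion apply to the point x, -y, -z); pixel columns grow to the right and rows downward; lengths in m; the calibration is good to about 2 mm. A picture is of the moment at which its call begins. There is no depth.
- r.finish_job(): hands the job in; it is judged then, once.
Trained networks look in the newest picture that a camera, given by its name, has taken for a name from the list of things; names that differ only in an ending like _2 or _b are one class to them, and where a whole thing is asked for, a point or a joint stands for the part that bears it (a point fixed in the world has none). Each returns a list of dicts, best first, with "score" (0 to 1); they miss things now and then, are a little off and sometimes report something else, mostly with a low value. They report only what shows in the picture. A call takes as long as a camera call. They do not tell look-alikes from the thing itself.
- r.cut_out(target, camera): "pixels" (400x640 bool, what is visible of it) and "centre" ([column, row] in pixels, amid what is visible of it).
- r.pinpoint(target, camera): "centre" ([column, row] in pixels: a listed point, or the origin of a listed thing).
The state is a dict: "time_s": time; "joints": joint angles; "joint_velocities": joint speeds; "effort": joint torques, N m; "tcp_pos": TCP position; "ee_rot": TCP orientation; "wrist_force": force on the tool from outside, world axes, zero at the start; "moment": the same for the moment, N m; "gripper_width": opening from 0.0 (shut) to 1.0 (fully open); "gripper_force": force on a finger pad.
Only numpy, scipy, OpenCV 4.12 (cv2) and the standard library are available. Lean on these libraries where they do the work, as an engineer would, in place of code of your own. Each camera call takes 0.05 s, during which the arm holds its last target. There are 200 camera calls.

## Working session

There is one attempt and no reset: what is moved stays moved. The work goes in short steps, Python scripts to look and compute and a tool call to move; the robot and the scene stay as the last step left them, time stands still between calls to the robot, and variables do not carry over. Pictures are saved under pics/ and viewed, at most 10 in all, crops included, and the job is handed in when it is done.

Besides the shell and the picture viewer there is one more tool, called after ">>>" as a command line: name --argument value ..., lists and objects as JSON in quotes. move_arm: Moves the arm, as the interface text tells. Its arguments: {"type":"object","properties":{"series":{"type":"array"}},"required":["series"]}

```bash
mkdir -p pics; cat > h.py <<'E'
import numpy as np, cv2
from station import r
def ray(c,px):
    u=np.array([(px[0]-c["cx"])/c["fx"],(px[1]-c["cy"])/c["fy"]]);s=u.copy()
    for _ in range(20): s=u/(1+c["k1"]*(s@s))
    return np.array(c["origin"]),np.array(c["orientation"])@np.array([s[0],-s[1],-1])
def at(c,px,z):
    o,d=ray(c,px); return o+d*(z-o[2])/d[2]
def proj(c,P):
    p=np.array(c["orientation"]).T@(np.array(P)-np.array(c["origin"])); s=np.array([p[0],-p[1]])/-p[2]
    s=s*(1+c["k1"]*(s@s)); return np.array([s[0]*c["fx"]+c["cx"],s[1]*c["fy"]+c["cy"]])
def tri(a,pa,b,pb):
    o1,d1=ray(a,pa);o2,d2=ray(b,pb)
    t=np.linalg.lstsq(np.c_[d1,-d2],o2-o1,rcond=None)[0]
    p,q=o1+d1*t[0],o2+d2*t[1]; return (p+q)/2,np.linalg.norm(p-q)
def save(c,n,crop=None,k=1):
    im=c["img"][...,::-1]
    if crop: x0,y0,x1,y1=crop; im=im[y0:y1,x0:x1]
    cv2.imwrite("pics/"+n,cv2.resize(im,None,fx=k,fy=k,interpolation=cv2.INTER_CUBIC))
E
python3 - <<'E'
from h import *
for n in("scene","top"):
    c=r.capture(n);save(c,n+"1.png")
    print(n,np.round(c["origin"],3),c["fx"],c["k1"])
    for t in("tin","tin_handle","riser"):
        print(t,[(np.round(d["centre"]),round(d["score"],2)) for d in r.pinpoint(t,n)],[(np.round(d["centre"]),round(d["score"],2),d["pixels"].sum()) for d in r.cut_out(t,n)])
E
```

```text
scene [0.832 0.728 0.774] 428.94840083509496 0.03644155660070178
tin [(array([360., 218.]), 0.74), (array([405., 312.]), 0.59)] [(array([241., 178.]), 0.92, np.int64(2140)), (array([365., 212.]), 0.83, np.int64(2542)), (array([410., 308.]), 0.7, np.int64(3692))]
tin_handle [(array([414., 283.]), 0.81), (array([240., 160.]), 0.73), (array([366., 191.]), 0.51)] [(array([411., 283.]), 0.59, np.int64(410)), (array([362., 191.]), 0.53, np.int64(276))]
riser [(array([292., 272.]), 0.86)] [(array([290., 261.]), 0.86, np.int64(4409))]
top [0.358 0.053 0.916] 408.5735303991546 -0.09937298357568575
tin [(array([187., 228.]), 0.77), (array([423., 164.]), 0.62), (array([306., 261.]), 0.6)] [(array([421., 162.]), 0.87, np.int64(3012)), (array([182., 226.]), 0.77, np.int64(2977)), (array([303., 263.]), 0.64, np.int64(2961))]
tin_handle [(array([169., 222.]), 0.82), (array([300., 262.]), 0.71), (array([430., 159.]), 0.58)] [(array([170., 223.]), 0.86, np.int64(264)), (array([429., 156.]), 0.6, np.int64(256)), (array([300., 264.]), 0.59, np.int64(187))]
riser [(array([272., 160.]), 0.58)] [(array([273., 154.]), 0.78, np.int64(4077))]
```

View pics/scene1.png

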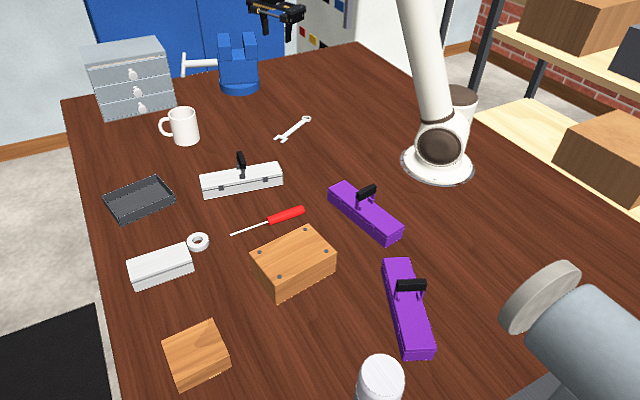

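View pics/top1.png

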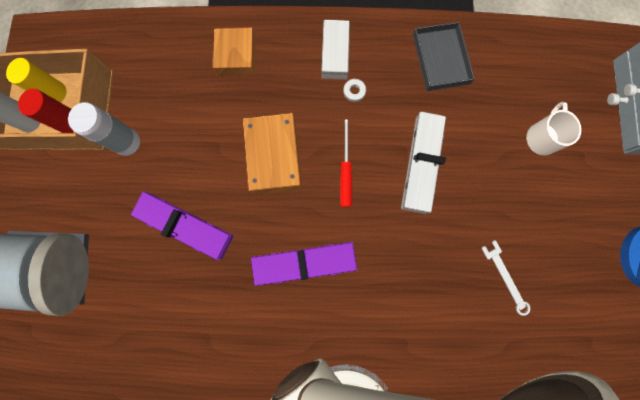

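Top view: the steel tin with a handle is at (424,162), and at (241,180) in the scene view. Look-alikes are the purple tins at top (182,226) and (303,263) and the short handle-less tin at (335,48). The riser is the block with four screws at (272,152); the offcut is at (232,48). I choose the tin at (424,162) and the riser at (272,152), and fit their boxes.

```bash
cat >> h.py <<'E'
from scipy.optimize import minimize
def box(c,x,y,th,L,W,H,z0=0):
    R=np.array([[np.cos(th),-np.sin(th)],[np.sin(th),np.cos(th)]])
    P=[proj(c,[*(R@[sx*L/2,sy*W/2]+[x,y]),z]) for sx in(-1,1) for sy in(-1,1) for z in(z0,z0+H)]
    return cv2.convexHull(np.array(P,np.float32))
def fit(views,x0,dims,z0=0,big=4):
    def cost(v):
        s=0
        for c,m in views:
            a=np.zeros((400*big,640*big),np.uint8); cv2.fillConvexPoly(a,np.round((box(c,*v,*dims,z0)+.5)*big-.5).astype(np.int32),1)
            M=cv2.resize(m.astype(np.uint8),None,fx=big,fy=big,interpolation=cv2.INTER_NEAREST)
            s+=1-(a&M).sum()/(a|M).sum()
        return s/len(views)
    b=None
    for th in ([x0[2]] if len(x0)>2 else np.radians([0,30,60,90,120,150])):
        S=np.array([[0,0,0],[.02,0,0],[0,.02,0],[0,0,.25]])+[x0[0],x0[1],th]
        q=minimize(cost,S[0],method="Nelder-Mead",options=dict(initial_simplex=S,maxiter=90))
        if b is None or q.fun<b.fun:b=q
    return b.x,b.fun
def mask(t,n,px):
    ds=r.cut_out(t,n); d=min(ds,key=lambda d:np.hypot(*(np.array(d["centre"])-px)))
    return d["pixels"]
E
python3 - <<'E'
from h import *
C={n:r.capture(n) for n in("scene","top")}
k=np.ones((9,9),np.uint8)
mt={"scene":mask("tin","scene",(241,180)),"top":mask("tin","top",(424,162))}
mt["top"]=cv2.morphologyEx(mt["top"].astype(np.uint8),cv2.MORPH_CLOSE,k)
mt["scene"]=cv2.morphologyEx(mt["scene"].astype(np.uint8),cv2.MORPH_OPEN,k)
mr={"scene":mask("riser","scene",(290,261)),"top":mask("riser","top",(272,152))}
im=[]
for nm,ms,px,d in(("tin",mt,(424,162),(.22,.06,.045)),("riser",mr,(272,152),(.16,.11,.07))):
    g=at(C["top"],px,d[2])[:2]
    for vs in(["top"],["scene"],["top","scene"]):
        v,f=fit([(C[n],ms[n]) for n in vs],g,d)
        print(nm,vs,np.round(v[:2],4),round(np.degrees(v[2]),1),round(f,3))
    for n in C: cv2.polylines(C[n]["img"],[np.round(box(C[n],*v,*d)).astype(np.int32)],1,(0,255,0),1)
hs=[min(r.pinpoint("tin_handle",n),key=lambda d:np.hypot(*(np.array(d["centre"])-p)))["centre"] for n,p in(("scene",(240,160)),("top",(430,159)))]
print("handle",hs,tri(C["scene"],hs[0],C["top"],hs[1]),at(C["top"],hs[1],.088))
a=C["scene"]["img"][130:310,180:360];b=C["top"]["img"][90:270,220:460]
cv2.imwrite("pics/c2.png",cv2.resize(np.hstack([a,b])[...,::-1],None,fx=1.9,fy=1.9,interpolation=cv2.INTER_CUBIC))
E
```

```text
tin ['top'] [ 0.5585 -0.1647] -10.2 0.051
tin ['scene'] [ 0.5587 -0.1648] 170.0 0.074
tin ['top', 'scene'] [ 0.559 -0.165] -10.1 0.063
riser ['top'] [0.5677 0.172 ] 188.0 0.036
riser ['scene'] [0.567  0.1707] 187.0 0.033
riser ['top', 'scene'] [0.5667 0.172 ] 187.6 0.036
handle [[242.9, 158.5], [431.0, 158.6]] (array([ 0.54928622, -0.16289522,  0.09217659]), np.float64(0.0038836309070655497)) [ 0.5519682 -0.1651352  0.088    ]
```

View pics/c2.png

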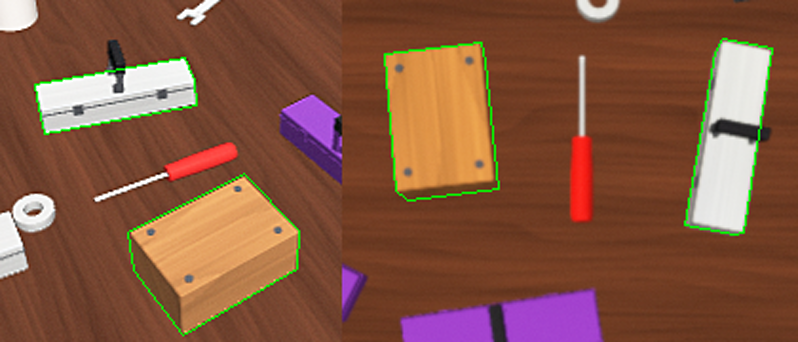

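The boxes fit well: the tin's at (0.559,-0.165), yaw -10°, and the riser's at (0.567,0.172), yaw 7.6°. The crop shows a white steel lid with the handle leaning slightly towards the robot, so the choice holds. Next I work out the approach.

```bash
cat >> h.py <<'E'
from scipy.spatial.transform import Rotation as Ro
def plan(p,yaw,p0=None):
    """turn first, then shift in tool axes (units of the rows, totals). tool z down, tool y along +-yaw"""
    s=r.sense(); R=np.array(s["ee_rot"]); a=np.radians(yaw); best=None
    for k in(1,-1):
        y=k*np.array([np.cos(a),np.sin(a),0]); z=np.array([0,0,-1.]); T=np.c_[np.cross(y,z),y,z]
        v=Ro.from_matrix(R.T@T).as_rotvec()
        if best is None or np.linalg.norm(v)<np.linalg.norm(best[0]): best=(v,T)
    v,T=best; d=T.T@(np.array(p)-np.array(s["tcp_pos"]))
    print("t",s["time_s"],"tcp",np.round(s["tcp_pos"],4),"J",np.round(s["joints"],1),"F",np.round(s["wrist_force"],1),"w",round(s["gripper_width"],3))
    print("turn tot",np.round(v/.1,2),"shift tot",np.round(d/.5,4)); print("T",np.round(T,3).tolist())
E
python3 - <<'E'
from h import *
print(np.round(r.sense()["ee_rot"],3)); plan([.553,-.164,.16],-10.1)
E
```

```text
[[-0.912 -0.41   0.   ]
 [-0.41   0.912 -0.   ]
 [-0.    -0.    -1.   ]]
t 1.1 tcp [ 0.2565 -0.5699  0.2226] J [-51.   22.    0.5   0.  -68.4 -14.8] F [ 0.2  1.  -1.1] w 1.002
turn tot [-0.   -0.   -9.72] shift tot [-0.9033 -0.4415  0.1251]
T [[-0.175, -0.985, 0.0], [-0.985, 0.175, 0.0], [-0.0, -0.0, -1.0]]
```

>>> move_arm --series '[[[0, 0, -0.97], [0, 0, 0], 1], [[0, 0, -0.97], [0, 0, 0], 1], [[0, 0, -0.97], [0, 0, 0], 1], [[0, 0, -0.97], [0, 0, 0], 1], [[0, 0, -0.97], [0, 0, 0], 1], [[0, 0, -0.97], [0, 0, 0], 1], [[0, 0, -0.97], [0, 0, 0], 1], [[0, 0, -0.97], [0, 0, 0], 1], [[0, 0, -0.97], [0, 0, 0], 1], [[0, 0, -0.97], [0, 0, 0], 1]]'

```text
time_s: 2.1
tcp_pos: [0.2565, -0.5699, 0.2226]
ee_rot: [[-0.173, -0.985, -0.0], [-0.985, 0.173, 0.0], [-0.0, 0.0, -1.0]]
wrist_force: [-0.1, -0.0, 0.2]
gripper_width: 1.001
gripper_force: 0.0
```

>>> move_arm --series '[[[0, 0, 0], [-0.075, -0.037, 0], 1], [[0, 0, 0], [-0.075, -0.037, 0], 1], [[0, 0, 0], [-0.075, -0.037, 0], 1], [[0, 0, 0], [-0.075, -0.037, 0], 1], [[0, 0, 0], [-0.075, -0.037, 0], 1], [[0, 0, 0], [-0.075, -0.037, 0], 1], [[0, 0, 0], [-0.075, -0.037, 0], 1], [[0, 0, 0], [-0.075, -0.037, 0], 1], [[0, 0, 0], [-0.075, -0.037, 0], 1], [[0, 0, 0], [-0.075, -0.037, 0.03], 1], [[0, 0, 0], [-0.075, -0.037, 0.03], 1], [[0, 0, 0], [-0.075, -0.037, 0.03], 1]]'

```text
time_s: 3.3
tcp_pos: [0.5556, -0.1648, 0.1775]
ee_rot: [[-0.177, -0.984, 0.001], [-0.984, 0.177, -0.0], [-0.0, -0.001, -1.0]]
wrist_force: [0.9, -1.1, 0.8]
gripper_width: 0.999
gripper_force: 0.0
```

```bash
python3 - <<'E'
from h import *
plan([.553,-.164,.069],-10.1)
a=r.capture("scene");b=r.capture("top")
A=a["img"][70:270,120:420];B=b["img"][60:260,340:540]
cv2.imwrite("pics/c3.png",cv2.resize(np.hstack([A,B])[...,::-1],None,fx=1.6,fy=1.6,interpolation=cv2.INTER_CUBIC))
E
```

```text
t 3.3 tcp [ 0.5556 -0.1648  0.1775] J [ -0.5  19.7 -10.    0.  -60.3  -9.7] F [ 0.9 -1.1  0.8] w 0.999
turn tot [-0.01  0.   -0.01] shift tot [-0.0007  0.0054  0.2169]
T [[-0.175, -0.985, 0.0], [-0.985, 0.175, 0.0], [-0.0, -0.0, -1.0]]
```

View pics/c3.png

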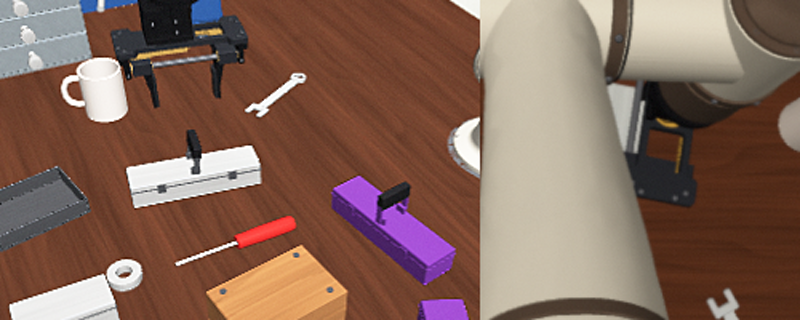

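The gripper hangs above the steel tin's handle, with fingertips at scene px (235,132). The tin hasn't moved. Descend and close.

>>> move_arm --series '[[[0, 0, 0], [0, 0.005, 0.03], 1], [[0, 0, 0], [0, 0, 0.04], 1], [[0, 0, 0], [0, 0, 0.04], 1], [[0, 0, 0], [0, 0, 0.04], 1], [[0, 0, 0], [0, 0, 0.03], 1], [[0, 0, 0], [0, 0, 0.02], 1], [[0, 0, 0], [0, 0, 0.012], 1], [[0, 0, 0], [0, 0, 0.005], 1], [[0, 0, 0], [0, 0, 0], 1]]'

```text
time_s: 4.3
tcp_pos: [0.5524, -0.166, 0.0693]
ee_rot: [[-0.177, -0.984, 0.0], [-0.984, 0.177, -0.0], [0.0, -0.0, -1.0]]
wrist_force: [0.3, -0.1, -0.2]
gripper_width: 1.001
gripper_force: 0.0
```

>>> move_arm --series '[[[0, 0, 0], [0, 0, 0], 0], [[0, 0, 0], [0, 0, 0], 0], [[0, 0, 0], [0, 0, 0], 0], [[0, 0, 0], [0, 0, 0], 0], [[0, 0, 0], [0, 0, 0], 0], [[0, 0, 0], [0, 0, 0], 0], [[0, 0, 0], [0, 0, 0], 0], [[0, 0, 0], [0, 0, 0], 0], [[0, 0, 0], [0, 0, 0], 0], [[0, 0, 0], [0, 0, 0], 0]]'

```text
time_s: 5.3
tcp_pos: [0.5526, -0.166, 0.0691]
ee_rot: [[-0.177, -0.984, 0.001], [-0.984, 0.177, -0.0], [-0.0, -0.001, -1.0]]
wrist_force: [4.8, -1.7, -1.9]
gripper_width: 0.174
gripper_force: 29.2
```

>>> move_arm --series '[[[0, 0, 0], [0, 0, -0.006], 0], [[0, 0, 0], [0, 0, -0.012], 0], [[0, 0, 0], [0, 0, -0.02], 0], [[0, 0, 0], [0, 0, -0.03], 0], [[0, 0, 0], [0, 0, -0.04], 0], [[0, 0, 0], [0, 0, -0.04], 0], [[0, 0, 0], [0, 0, -0.04], 0], [[0, 0, 0], [0, 0, -0.04], 0], [[0, 0, 0], [0, 0, -0.04], 0], [[0, 0, 0], [0, 0, -0.03], 0], [[0, 0, 0], [0, 0, -0.02], 0], [[0, 0, 0], [0, 0, -0.01], 0]]'

```text
time_s: 6.5
tcp_pos: [0.5522, -0.1658, 0.234]
ee_rot: [[-0.177, -0.984, 0.001], [-0.984, 0.177, 0.0], [-0.0, -0.001, -1.0]]
wrist_force: [1.0, 0.1, -6.7]
gripper_width: 0.157
gripper_force: 30.0
```

>>> move_arm --series '[[[0, 0, 0], [0, 0, 0], 0], [[0, 0, 0], [0, 0, 0], 0], [[0, 0, 0], [0, 0, 0], 0], [[0, 0, 0], [0, 0, 0], 0]]'

```text
time_s: 6.9
tcp_pos: [0.5518, -0.1659, 0.2322]
ee_rot: [[-0.177, -0.984, -0.002], [-0.984, 0.177, 0.0], [0.0, 0.002, -1.0]]
wrist_force: [-0.4, -0.9, -5.3]
gripper_width: 0.159
gripper_force: 30.0
```

```bash
python3 - <<'E'
from h import *
s=r.sense();print(s["wrist_force"],s["moment"],s["tcp_pos"])
a=r.capture("scene");save(a,"c4.png",(120,40,440,280),2)
E
```

```text
[-0.36582086 -0.85094247 -5.34999913] [-0.03740535 -0.10340803 -0.02756423] [ 0.55182662 -0.16588318  0.23219798]
```

View pics/c4.png

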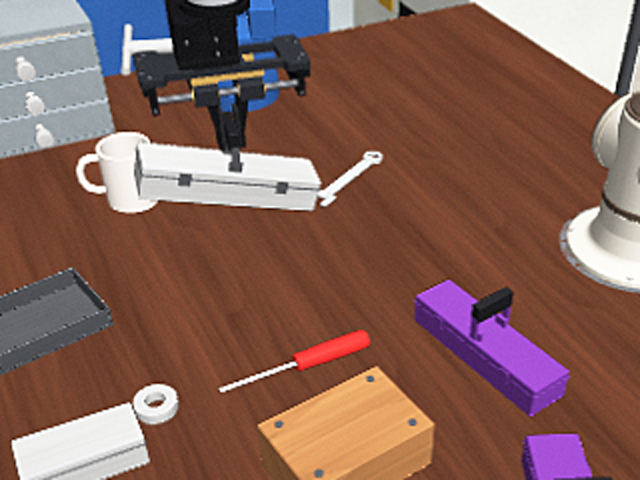

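Level, the tin's edge rose to the right; now it falls to the right (crop (320,208) against (140,195)). So the end nearer the robot (world -x) hangs low, and the moment about y agrees in sign. The heavy half points to -x, so I'll set the tin at the riser's far end edge, near (0.646,0.183).

```bash
python3 - <<'E'
from h import *
plan([.646,.1825,.232],7.6)
E
```

```text
t 6.95 tcp [ 0.5519 -0.1659  0.2324] J [ -0.6  17.   -5.6  -0.  -67.5  -9.6] F [ 0.3 -0.4 -5.9] w 0.162
turn tot [ 0.01  0.   -3.11] shift tot [-0.6657 -0.2786  0.0007]
T [[0.132, -0.991, 0.0], [-0.991, -0.132, 0.0], [0.0, -0.0, -1.0]]
```

>>> move_arm --series '[[[0, 0, -0.31], [0, 0, 0], 0], [[0, 0, -0.62], [0, 0, 0], 0], [[0, 0, -0.62], [0, 0, 0], 0], [[0, 0, -0.62], [0, 0, 0], 0], [[0, 0, -0.62], [0, 0, 0], 0], [[0, 0, -0.32], [0, 0, 0], 0], [[0, 0, 0], [-0.02, -0.0084, 0], 0], [[0, 0, 0], [-0.035, -0.0146, 0], 0], [[0, 0, 0], [-0.05, -0.021, 0], 0], [[0, 0, 0], [-0.057, -0.0239, 0], 0], [[0, 0, 0], [-0.057, -0.0239, 0], 0], [[0, 0, 0], [-0.057, -0.0239, 0], 0]]'

```text
time_s: 8.15
tcp_pos: [0.5915, -0.0195, 0.2329]
ee_rot: [[0.132, -0.991, 0.0], [-0.991, -0.132, 0.0], [-0.0, -0.0, -1.0]]
wrist_force: [-0.1, -0.6, -5.8]
gripper_width: 0.157
gripper_force: 30.0
```

>>> move_arm --series '[[[0, 0, 0], [-0.057, -0.0239, 0], 0], [[0, 0, 0], [-0.057, -0.0239, 0], 0], [[0, 0, 0], [-0.057, -0.0239, 0], 0], [[0, 0, 0], [-0.057, -0.0239, 0], 0], [[0, 0, 0], [-0.057, -0.0239, 0], 0], [[0, 0, 0], [-0.05, -0.021, 0], 0], [[0, 0, 0], [-0.035, -0.0146, 0], 0], [[0, 0, 0], [-0.02, -0.0084, 0], 0], [[0, 0, 0], [0, 0, 0], 0], [[0, 0, 0], [0, 0, 0], 0]]'

```text
time_s: 9.15
tcp_pos: [0.646, 0.182, 0.2329]
ee_rot: [[0.132, -0.991, -0.001], [-0.991, -0.132, -0.001], [0.001, 0.001, -1.0]]
wrist_force: [-0.4, -0.8, -6.1]
gripper_width: 0.156
gripper_force: 30.0
```

```bash
python3 - <<'E'
from h import *
plan([.646,.1825,.142],7.6)
a=r.capture("scene");save(a,"c5.png",(160,120,480,360),2)
E
```

```text
t 9.15 tcp [0.646  0.182  0.2329] J [ 29.5  26.3   8.7   0.  -72.4 -21.9] F [-0.4 -0.8 -6.1] w 0.156
turn tot [ 0.01 -0.01 -0.  ] shift tot [-1.100e-03 -1.000e-04  1.817e-01]
T [[0.132, -0.991, 0.0], [-0.991, -0.132, 0.0], [0.0, -0.0, -1.0]]
```

View pics/c5.png

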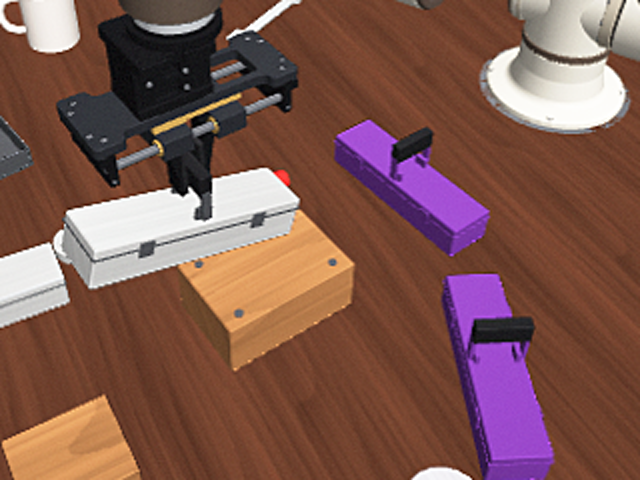

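The tin is over the far edge, light end to the left (outwards), heavy end over the wood. Lower it, creeping at the end.

>>> move_arm --series '[[[0, 0, 0], [-0.001, 0, 0.012], 0], [[0, 0, 0], [0, 0, 0.025], 0], [[0, 0, 0], [0, 0, 0.03], 0], [[0, 0, 0], [0, 0, 0.025], 0], [[0, 0, 0], [0, 0, 0.015], 0], [[0, 0, 0], [0, 0, 0.012], 0], [[0, 0, 0], [0, 0, 0.012], 0], [[0, 0, 0], [0, 0, 0.012], 0], [[0, 0, 0], [0, 0, 0.012], 0], [[0, 0, 0], [0, 0, 0.012], 0], [[0, 0, 0], [0, 0, 0], 0], [[0, 0, 0], [0, 0, 0], 0]]'

```text
time_s: 10.4
tcp_pos: [0.6456, 0.183, 0.1491]
ee_rot: [[0.132, -0.991, -0.002], [-0.991, -0.132, -0.001], [0.0, 0.002, -1.0]]
wrist_force: [-0.1, 0.4, -3.6]
gripper_width: 0.156
gripper_force: 30.0
```

>>> move_arm --series '[[[0, 0, 0], [0, 0, 0.006], 0], [[0, 0, 0], [0, 0, 0.006], 0], [[0, 0, 0], [0, 0, 0.003], 0], [[0, 0, 0], [0, 0, 0], 0], [[0, 0, 0], [0, 0, 0], 0]]'

```text
time_s: 10.9
tcp_pos: [0.6461, 0.1831, 0.1419]
ee_rot: [[0.133, -0.991, -0.001], [-0.991, -0.133, -0.0], [0.0, 0.001, -1.0]]
wrist_force: [0.5, 0.2, -3.9]
gripper_width: 0.156
gripper_force: 30.0
```

```bash
python3 - <<'E'
from h import *
plan([.646,.1825,.139],7.6)
a=r.capture("scene");save(a,"c6.png",(160,120,480,360),2)
E
```

```text
t 10.9 tcp [0.6461 0.1831 0.1419] J [ 29.6  29.9   1.4  -0.  -61.5 -22. ] F [ 0.5  0.2 -3.9] w 0.156
turn tot [ 0.01 -0.    0.  ] shift tot [0.0011 0.0004 0.0058]
T [[0.132, -0.991, 0.0], [-0.991, -0.132, 0.0], [0.0, -0.0, -1.0]]
```

View pics/c6.png

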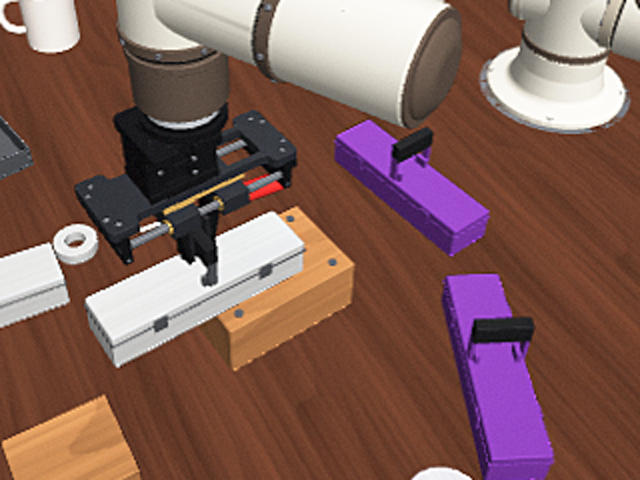

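>>> move_arm --series '[[[0, 0, 0], [0, 0, 0.003], 0], [[0, 0, 0], [0, 0, 0.003], 0], [[0, 0, 0], [0, 0, 0], 0], [[0, 0, 0], [0, 0, 0], 0]]'

```text
time_s: 11.35
tcp_pos: [0.6463, 0.1831, 0.139]
ee_rot: [[0.133, -0.991, 0.0], [-0.991, -0.133, -0.0], [0.0, -0.0, -1.0]]
wrist_force: [0.8, 0.4, -3.5]
gripper_width: 0.161
gripper_force: 30.0
```

>>> move_arm --series '[[[0, 0, 0], [0, 0, 0.002], 0], [[0, 0, 0], [0, 0, 0], 0], [[0, 0, 0], [0, 0, 0], 0]]'

```text
time_s: 11.65
tcp_pos: [0.6464, 0.1832, 0.1389]
ee_rot: [[0.133, -0.991, 0.001], [-0.991, -0.133, 0.0], [-0.0, -0.001, -1.0]]
wrist_force: [-1.1, 0.2, 2.7]
gripper_width: 0.158
gripper_force: 30.0
```

```bash
python3 - <<'E'
from h import *
plan([.646,.1825,.139],7.6)
c=r.capture("scene");m=cv2.morphologyEx(min(r.cut_out("tin","scene"),key=lambda d:np.hypot(*(np.array(d["centre"])-(260,265))))["pixels"].astype(np.uint8),cv2.MORPH_OPEN,np.ones((13,13),np.uint8))
v,f=fit([(c,m)],(.646,.183,.133),(.22,.06,.045),.07);print(v,np.degrees(v[2]),f)
d=.6461-.5667;e=np.radians(7.6);w=v[:2]-[.5667,.172];print("in riser axes",w@[np.cos(e),np.sin(e)],w@[-np.sin(e),np.cos(e)])
b=np.round(box(c,*v,.22,.06,.045,.07)).astype(np.int32);cv2.polylines(c["img"],[b],1,(0,255,0),1)
save(c,"c7.png",(170,180,350,320),4)
E
```

```text
t 11.65 tcp [0.6464 0.1832 0.1389] J [ 29.6  30.1   1.2   0.  -61.  -22. ] F [-1.1  0.2  2.7] w 0.158
turn tot [-0.01  0.    0.01] shift tot [ 0.0012  0.0011 -0.0002]
T [[0.132, -0.991, 0.0], [-0.991, -0.132, 0.0], [0.0, -0.0, -1.0]]
[0.64650567 0.1850572  0.12751937] 7.306321929834151 0.07455020620269803
in riser axes 0.08083152329157225 0.0023876930904721256
```

View pics/c7.png

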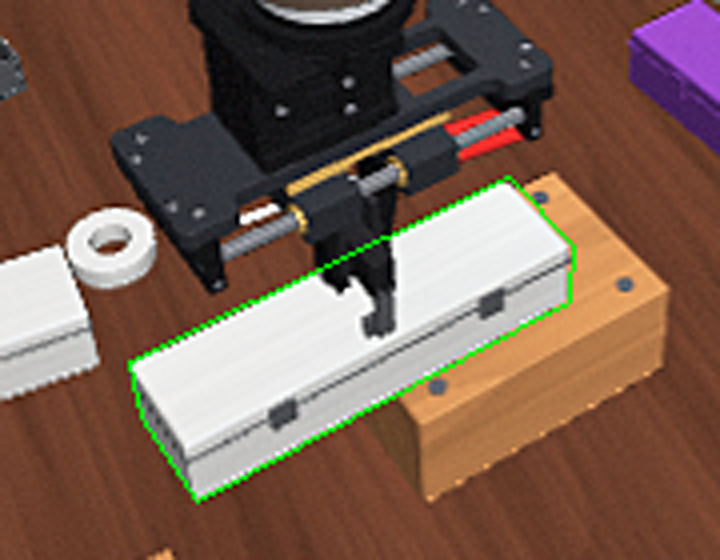

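The level box fit matches: centre 81 mm along the riser axis and 2 mm to the side. The load has gone over to the wood. Release and retreat straight up.

>>> move_arm --series '[[[0, 0, 0], [0, 0, -0.001], 0], [[0, 0, 0], [0, 0, 0], 1], [[0, 0, 0], [0, 0, 0], 1], [[0, 0, 0], [0, 0, 0], 1], [[0, 0, 0], [0, 0, 0], 1], [[0, 0, 0], [0, 0, 0], 1], [[0, 0, 0], [0, 0, 0], 1], [[0, 0, 0], [0, 0, 0], 1], [[0, 0, 0], [0, 0, 0], 1], [[0, 0, 0], [0, 0, 0], 1]]'

```text
time_s: 12.75
tcp_pos: [0.6463, 0.1831, 0.1386]
ee_rot: [[0.133, -0.991, -0.0], [-0.991, -0.133, -0.0], [0.0, 0.0, -1.0]]
wrist_force: [0.8, 0.4, 0.5]
gripper_width: 0.893
gripper_force: 0.0
```

>>> move_arm --series '[[[0, 0, 0], [0, 0, -0.01], 1], [[0, 0, 0], [0, 0, -0.02], 1], [[0, 0, 0], [0, 0, -0.03], 1], [[0, 0, 0], [0, 0, -0.04], 1], [[0, 0, 0], [0, 0, -0.04], 1], [[0, 0, 0], [0, 0, -0.03], 1], [[0, 0, 0], [0, 0, -0.02], 1], [[0, 0, 0], [0, 0, -0.01], 1], [[0, 0, 0], [0, 0, 0], 1], [[0, 0, 0], [0, 0, 0], 1]]'

```text
time_s: 13.75
tcp_pos: [0.6459, 0.1831, 0.2378]
ee_rot: [[0.133, -0.991, -0.001], [-0.991, -0.133, -0.0], [0.0, 0.001, -1.0]]
wrist_force: [0.2, 0.4, -0.3]
gripper_width: 1.002
gripper_force: 0.0
```

```bash
python3 - <<'E'
from h import *
plan([.646,.1825,.139],7.6)
c=r.capture("scene");m=cv2.morphologyEx(min(r.cut_out("tin","scene"),key=lambda d:np.hypot(*(np.array(d["centre"])-(260,265))))["pixels"].astype(np.uint8),cv2.MORPH_OPEN,np.ones((13,13),np.uint8))
v,f=fit([(c,m)],(.646,.183,.133),(.22,.06,.045),.07);print(v,np.degrees(v[2]),f)
e=np.radians(7.6);w=v[:2]-[.5667,.172];print("in riser axes",w@[np.cos(e),np.sin(e)],w@[-np.sin(e),np.cos(e)])
save(c,"c8.png",(170,160,350,320),3.5)
E
```

```text
t 13.75 tcp [0.6459 0.1831 0.2378] J [ 29.6  26.2   9.2  -0.  -73.1 -22. ] F [ 0.2  0.4 -0.3] w 1.002
turn tot [ 0.01 -0.    0.  ] shift tot [ 0.0012 -0.      0.1975]
T [[0.132, -0.991, 0.0], [-0.991, -0.132, 0.0], [0.0, -0.0, -1.0]]
[0.64493702 0.18369244 0.14576124] 8.351503884446716 0.09516051892150412
in riser axes 0.07909614690152006 0.0012423872785923456
```

View pics/c8.png

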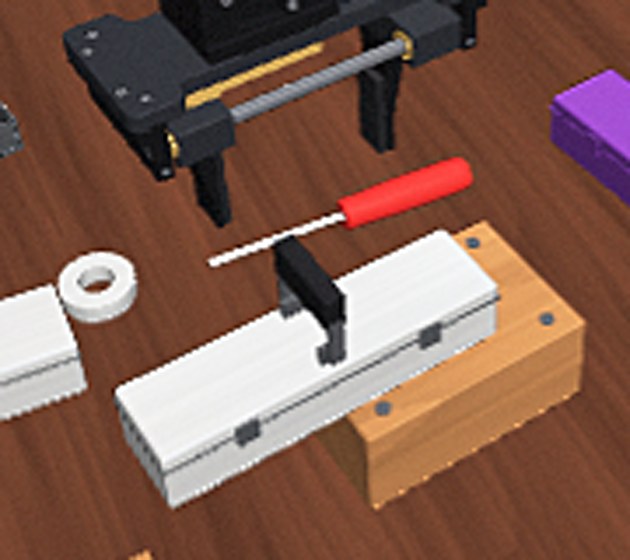

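The tin lies level, its handle free above the block's far edge (crop (310,290)) and its light half sticking out. The gripper is clear of it. Hand in.

```bash
python3 -c "
from station import r
print(r.finish_job())"
```

```text
the job is handed in; nothing more can be done
None
```

The steel tin's robot-side end hung low when lifted, and the tin now lies level on the riser with that heavy half on the wood, the light half past the far end and the handle above the edge; I handed the job in at about 14 s, and no verdict came back.

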